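Hang the push block on the sprung hook and test it

ROBOT

A 6-joint arm with a two-finger parallel gripper is mounted at the origin on a cart in front of the work surface, level with it; the furniture and walls round the work are solid. World frame = base frame: x ahead of the robot, y to its left, z up, the work surface at z = 0. Lengths are in m, angles in rad, forces in N, time in s.
With the tool pointing down it reaches from about 0.425 to 0.925 m from the base axis. Payload 12.5 kg.
Tool frame: the origin (TCP) lies at the very end of the fingers, on their centre line; the grasp point (between the pads) lies 19 mm behind it; x points along the fingers, y is the direction in which the jaws open and shut, and the axes are right-handed (so a half turn about x gives the same grasp; the last joint's range is limited). The gripper opens to 85 mm and grips with 20 to 120 N. Pads are 22 mm wide; open, the fingers measure 114 mm over their backs; the gripper's body (76 mm by 85 mm) begins 54 mm behind the grasp point. The pads swing forward as they close: fully open they stand 13 mm farther back than shut.
Start: joints at [-0.106, 0.491, 1.559, -0, 1.092, -0.106], TCP at [0.625, 0, 0.231] pointing down, gripper open.
Joint ranges: [-3.1, 3.1], [-0.84, 2.19], [0.05, 2.79], [-1.13, 4.28], [0.06, 2.93], [-2.69, 2.69]. Speed limits (rad/s): [2.22, 2.22, 2.79, 3.14, 3.14, 3.14].

INTERFACE

Orientations are given as a unit quaternion [w, x, y, z].
In Python, from cell import env, cams gives the robot as it stands.
- The arm moves only by the shell command python3 -m creep 'ROWS' [FORCE]. ROWS is a JSON object of lists of equal length, an entry for each row: "xyz": the shift along the tool's x, y, z in cm, a list of three; "yaw": the turn about the tool's x in degrees; "hand": the finger opening in cm, from 0 to 8.54. A call has 1 to 20 rows; each row is the pose to reach, as a shift and turn from the pose commanded when the call began, along the tool's axes at that moment; what a row does not reach only later rows make up. A row lasts 1/10 s, in which the tool goes at most 50 mm and 8.59 degrees, less where a joint would pass 70% of its speed; a pose out of reach is approached as far as the arm can. A call with a gripper value outside its range is refused whole. The fingers move at their own pace and stop on an object; FORCE is the grip in N (left out, the last holds). Time passes only in rows, so rows that repeat a pose let the fingers close. It gives the time, the measured TCP pose, the force and the opening at its end, in the units of the state.
- env.get_obs(): the state, without advancing time (a new reading comes with each control period).
- cams.camera(name): name is "scene" or "side" or "wrist"; returns the picture (420x560x3 uint8, blue, green, red); there is no depth.
- cams.calibration(name): a dict with "fovy" (degrees; the focal length in pixels is half the picture's height over the tangent of half this angle, whatever the lens; pixels are square), "cx", "cy" (the principal point, pixels), "R" (3x3) and "t" (3): a world point X has camera coordinates R X + t; the wrist camera has in their place "hand_eye" (4x4, takes a point from camera to tool coordinates, whose origin is the TCP and whose axes are the tool frame's). Camera axes: x right, y down, z forward; pixel columns grow to the right and rows downward; lengths in m; the calibration is good to about 2 mm. The wrist camera is an equidistant fisheye: a pixel r from the principal point sees the ray r / f radians off the axis. A picture is of the moment at which its call begins: read the wrist's pose just before it. calibration takes no time and is no camera call.
- env.close_job(): hands the job in, once; it reports no verdict.
The state is a dict: "time": time; "joint_positions": joint angles; "qd": joint speeds; "joint_torque": joint torques, N m; "tcp_pos": TCP position; "tool_rot": TCP orientation; "contact_force": force on the tool from outside, world axes, zero at the start; "torque": the same for the moment, N m; "grip_width": opening from 0.0 (shut) to 1.0 (fully open).
Only numpy, scipy, OpenCV 4.12 (cv2) and the standard library are available. Lean on these libraries where they do the work, as an engineer would, in place of code of your own. Each camera call takes 0.05 s, during which the arm holds its last target. There are 200 camera calls.

TASK

Put the plywood push block away: pick it up by the grip above its hand slot, pass the slot over the upturned tip of the sprung hook on the stand and lower it until the hook carries it. Before you let go, tug it gently downwards until the hook gives by nearly a centimetre, keep the pull for a moment, then ease off, release it and leave it hanging still in the middle part of the hook bar, without disturbing the pine block, the orange pot or the bearing.

Things in the scene. Friction and masses are not known exactly. Their poses are not given: they have to be found in the camera images.
- push_block: Plain plywood push block, about 0.3 kg, standing upright: a flat sole 60 (x) x 130 (y) x 16 mm, faced with steel underneath, with an upright board on its middle, 18 mm thick (x), 120 mm wide (y), top at z = 114 mm. A hand slot goes through the board along x. Origin: centre of the underside, z up. The same either way round.
- slot (a point): Centre of the push block's hand slot, 49 mm above its underside, axes as the block's. The slot is rectangular, 76 mm wide (y) and 46 mm high (block z 26 to 72 mm), open right through along x.
- grip (a point): Where to pinch the push block: in its solid grip above the slot, 102 mm above the underside. The grip is 18 mm thick (pinch across x, from above), 42 mm high (block z 72 to 114 mm). Keep to its upper 20 mm or so: the hook bar comes up against z = 72 mm.
- stand: Fixed stand: dark base plate 130 x 150 x 14 mm (x -75 to 55) and a round steel post, 20 mm thick, 254 mm high. Origin: on the bench at the post's foot, z up; the hook points to -x. A grey sleeve clamped on the post (36 mm thick, front at x = -31 mm, from 30 mm below to 36 mm above the bar's axis) carries the sprung hook.
- bar_mid (a point): Point on the bench (z = 0) straight below the middle of the hook bar, 105 mm before the post, axes as the stand's. The bar: level, 8 mm thick, along x, from the sleeve to an upturned tip (50 mm farther to -x, 7 mm either way; its top 14 mm above the bar's axis). Bar height is not measured: its axis lies 170 to 190 mm above the bench, to be felt or seen.
- hook (a joint): How far the hook is pulled down in its sleeve against its springs, in m: 0 unloaded, positive downwards, stop at 0.018. About 1.2 N per mm; the block's weight alone pulls it down about 2.5 mm.
- pine_block: Loose bystander: pine offcut 76 x 118 x 38 mm lying flat on the bench; origin at the centre of the underside.
- orange_pot: Loose bystander: round orange lidded pot, 92 mm diameter, 58 mm high; origin at the centre of the underside.
- bearing: Loose bystander: steel ball bearing, 52 mm diameter, 18 mm high, lying flat; origin at the centre of the underside.
Not all that is in view belongs to the job. Several things look just like the push_block: the one meant starts farthest from the robot's base.

How it is judged:
By the outcome, as a careful person would: the job done as asked, in the order asked, and still so for the second after the job is handed in, with the robot touching nothing.
It also fails if it takes over 54 s, if anything falls off the work surface, if the arm or the gripper's body presses on something with over 40 N, if the wrist force passes 120 N, or if a joint passes its speed limit or range.

## Working session

There is one attempt and no reset: what is moved stays moved. The work goes in short steps, Python scripts to look and compute and a shell command to move; the robot and the scene stay as the last step left them, time stands still between calls to the robot, and variables do not carry over. Pictures are saved under pics/ and viewed, about 8 in all and at most 12, crops included, and the job is handed in when it is done.

```bash
ls; mkdir -p pics
cat > h.py <<'E'
import numpy as np, cv2
from cell import env, cams
def f(c): return 210/np.tan(np.radians(c["fovy"])/2)
def ray(name,u,v,pose=None):
    c=cams.calibration(name); F=f(c); x,y=u-c["cx"],v-c["cy"]
    if name!="wrist":
        R=np.array(c["R"]);t=np.array(c["t"]); d=R.T@np.array([x/F,y/F,1]); return -R.T@t, d/np.linalg.norm(d)
    r=np.hypot(x,y)+1e-9; th=r/F; d=np.array([np.sin(th)*x/r,np.sin(th)*y/r,np.cos(th)])
    H=np.array(c["hand_eye"]); p,q=pose; T=rot(q)
    return np.array(p)+T@H[:3,3], T@H[:3,:3]@d
def rot(q):
    from scipy.spatial.transform import Rotation as R
    return R.from_quat([q[1],q[2],q[3],q[0]]).as_matrix()
def onz(name,u,v,z,pose=None):
    o,d=ray(name,u,v,pose); return o+d*(z-o[2])/d[2]
def cross(r1,r2):
    (a,d),(b,e)=r1,r2
    s=np.linalg.lstsq(np.stack([d,-e],1),b-a,rcond=None)[0]; p,q=a+d*s[0],b+e*s[1]
    return (p+q)/2,np.linalg.norm(p-q)
def proj(name,X,pose=None):
    c=cams.calibration(name);F=f(c)
    if name!="wrist":
        k=np.array(c["R"])@X+np.array(c["t"]); return F*k[0]/k[2]+c["cx"],F*k[1]/k[2]+c["cy"]
    p,q=pose;H=np.array(c["hand_eye"]);k=H[:3,:3].T@(rot(q).T@(np.array(X)-p)-H[:3,3])
    r=np.hypot(k[0],k[1])+1e-9;th=np.arctan2(r,k[2]);return F*th*k[0]/r+c["cx"],F*th*k[1]/r+c["cy"]
def pose():
    o=env.get_obs(); return np.array(o["tcp_pos"]),o["tool_rot"]
E
python3 - <<'E'
from h import *
np.set_printoptions(precision=4,suppress=True)
o=env.get_obs();print(o)
print(rot(o["tool_rot"]))
for n in("scene","side"):
    cv2.imwrite(f"pics/{n}0.png",cams.camera(n)); c=cams.calibration(n); print(n,c, -np.array(c["R"]).T@c["t"])
print(cams.calibration("wrist"))
cv2.imwrite("pics/wrist0.png",cams.camera("wrist"))
E
```

```text
pics
{'time': 0.0, 'joint_positions': array([-0.1056,  0.4916,  1.5595, -0.    ,  1.0917, -0.1056]), 'qd': array([ 0.0006, -0.0007,  0.0017,  0.0019, -0.0003, -0.0002]), 'joint_torque': array([ -0.0003, -61.8447, -26.1597,  -0.0001,   0.004 ,  -0.    ]), 'tcp_pos': array([0.6248, 0.    , 0.2307]), 'tool_rot': array([ 0.4997,  0.4997,  0.5003, -0.5003]), 'contact_force': array([-0.1372,  0.5688,  0.2512]), 'torque': array([-0.0172,  0.0536, -0.0047]), 'grip_width': 0.9967666514893521}
[[-0.0011  1.     -0.    ]
 [ 0.0001 -0.     -1.    ]
 [-1.     -0.0011 -0.0001]]
scene {'fovy': 50.698569772663255, 'cx': 270.6214032258904, 'cy': 209.28012630158435, 'R': array([[ 0.6719, -0.7406, -0.0034],
       [-0.3284, -0.2938, -0.8977],
       [ 0.6639,  0.6043, -0.4406]]), 't': array([-0.318 ,  0.3031,  1.1263])} [-0.4345 -0.827   0.7672]
side {'fovy': 56.36597777006307, 'cx': 279.35346322584434, 'cy': 203.79725302414514, 'R': array([[-0.8419, -0.5394,  0.0134],
       [-0.1884,  0.2707, -0.944 ],
       [ 0.5056, -0.7973, -0.3295]]), 't': array([0.4676, 0.2313, 0.931 ])} [-0.0335  0.932   0.5189]
{'fovy': 65.70646984690485, 'cx': 284.90602676210176, 'cy': 203.52121943331315, 'hand_eye': array([[ 0.    , -0.274 ,  0.9617, -0.1425],
       [ 1.    ,  0.0003,  0.0001,  0.0009],
       [-0.0003,  0.9617,  0.274 , -0.0701],
       [ 0.    ,  0.    ,  0.    ,  1.    ]])}
```

```bash
python3 -c "
import cv2
for n in('scene','side'):
    cv2.imwrite(f'pics/{n}0b.png',cv2.resize(cv2.imread(f'pics/{n}0.png'),(800,600),interpolation=cv2.INTER_CUBIC))"
```

```text
(no output)
```

View pics/scene0b.png

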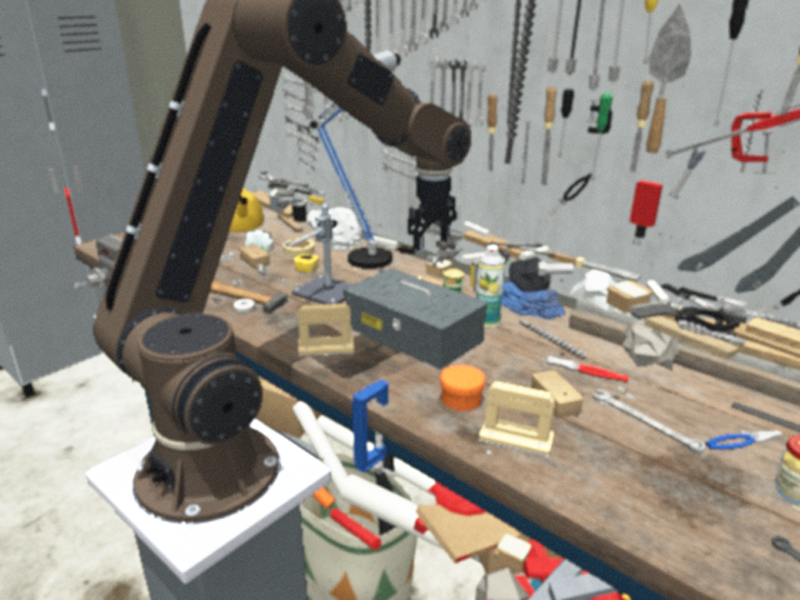

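View pics/side0b.png

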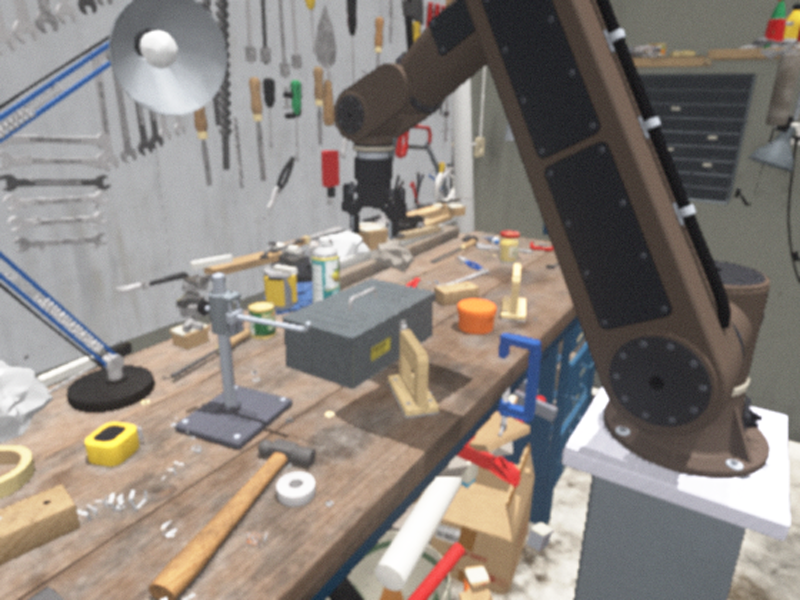

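Run:
```python
from h import *
np.set_printoptions(precision=3,suppress=True)
k=.7
def S(n,u,v,z): print(n,u,v,z,onz(n,u*k,v*k,z))
def C(lbl,a,b): print(lbl,*cross(ray("scene",a[0]*k,a[1]*k),ray("side",b[0]*k,b[1]*k)))
# A
for p in[(299,354),(353,354)]: S("scene",*p,0)
for p in[(389,380),(402,416),(438,408)]: S("side",*p,0)
# B
for p in[(480,441),(549,450)]: S("scene",*p,0)
for p in[(503,319),(527,319)]: S("side",*p,0)
C("A topL",(302,307),(405,330)); C("A topcentre",(327,305),(415,340))
C("B topc",(520,385),(516,264))
C("post top",(325,208),(218,275))
C("tip",(0,0),(308,322)) if 0 else None
S("side",308,327,.18);S("side",240,318,.18);S("side",229,405,.014);S("scene",326,290,.014)
C("pot top",(463,375),(476,304))
for p in[(343,283),(420,295),(484,325),(433,340),(350,300)]: S("scene",*p,.1)
for p in[(286,335),(354,352),(434,293),(365,283)]: S("side",*p,.1)
S("side",295,480,.018); S("scene",244,303,.018);S("scene",556,380,.038);S("scene",555,392,.03)
```

```text
scene 299 354 0 [0.369 0.182 0.   ]
scene 353 354 0 [0.453 0.088 0.   ]
side 389 380 0 [0.498 0.126 0.   ]
side 402 416 0 [0.408 0.221 0.   ]
side 438 408 0 [0.369 0.164 0.   ]
scene 480 441 0 [ 0.389 -0.315  0.   ]
scene 549 450 0 [ 0.452 -0.424  0.   ]
side 503 319 0 [ 0.438 -0.294  0.   ]
side 527 319 0 [ 0.389 -0.328  0.   ]
A topL [0.409 0.191 0.128] 0.04567851665354708
A topcentre [0.431 0.148 0.113] 0.0070100634297504735
B topc [ 0.439 -0.359  0.124] 0.005276470471831892
post top [0.651 0.38  0.247] 0.006493845248812447
side 308 327 0.18 [0.511 0.334 0.18 ]
side 240 318 0.18 [0.625 0.367 0.18 ]
side 229 405 0.014 [0.661 0.376 0.014]
scene 326 290 0.014 [0.63  0.37  0.014]
pot top [ 0.475 -0.208  0.059] 0.0011897881104220686
scene 343 283 0.1 [0.565 0.231 0.1  ]
scene 420 295 0.1 [0.641 0.042 0.1  ]
scene 484 325 0.1 [ 0.618 -0.159  0.1  ]
scene 433 340 0.1 [ 0.491 -0.117  0.1  ]
scene 350 300 0.1 [0.509 0.149 0.1  ]
side 286 335 0.1 [0.648 0.244 0.1  ]
side 354 352 0.1 [0.501 0.232 0.1  ]
side 434 293 0.1 [ 0.538 -0.116  0.1  ]
side 365 283 0.1 [ 0.707 -0.085  0.1  ]
side 295 480 0.018 [0.427 0.466 0.018]
scene 244 303 0.018 [0.424 0.466 0.018]
scene 556 380 0.038 [ 0.616 -0.344  0.038]
scene 555 392 0.03 [ 0.587 -0.359  0.03 ]
```

Run:
```python
import cv2
a=cv2.imread('pics/scene0.png');b=cv2.imread('pics/side0.png');
t=cv2.resize(a[120:270,140:290],(400,400),interpolation=cv2.INTER_CUBIC)   # scene u140 v120 x2.667
s=cv2.resize(b[180:330,110:260],(400,400),interpolation=cv2.INTER_CUBIC)
import numpy as np
cv2.imwrite('pics/c1.png',np.hstack([t,s]))
```

```text
(no output)
```

View pics/c1.png

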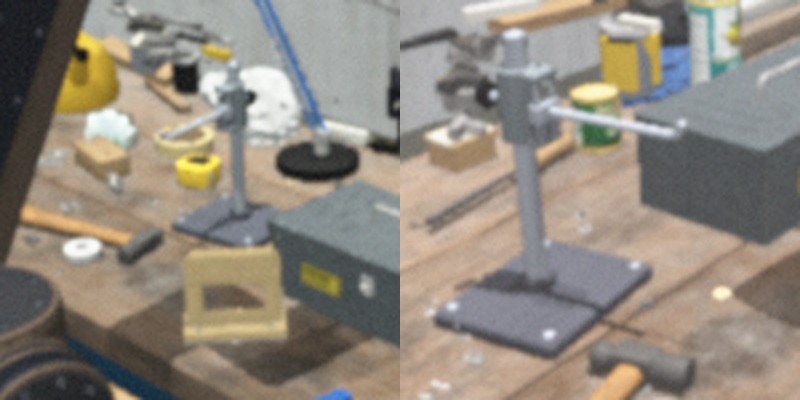

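View pics/wrist0.png

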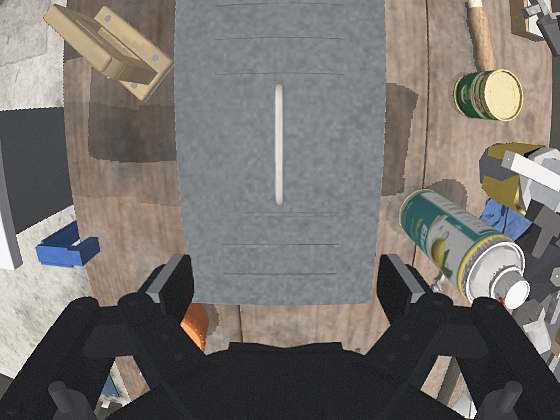

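Two look-alikes are in view: block A at scene800 (325,330), about (0.43, 0.15), r 0.45, and block B at scene800 (517,415), about (0.44, -0.36), r 0.57. B is farther out, beside the pot (463,388) and the pine block (556,392). The stand's post is near (0.65, 0.375) and its hook tip near (0.51, 0.33). The wrist view shows the toolbox below the gripper and block A at top left, with no third block so far. I'll move above B and check it close up.

```bash
python3 -c "
from h import *
print(cross(ray('scene',385*.7,62*.7),ray('side',165*.7,45*.7)))"
python3 -m creep '{"xyz":[[0,-1,2],[0,-3,6],[0,-5,10],[0,-7,14],[0,-9,18],[0,-11,22],[0,-13,26],[0,-15,30],[0,-17,34],[0,-18,35.7],[0,-18,35.7],[0,-18,35.7],[0,-18,35.7]],"yaw":[-2,-6,-10,-14,-18,-22,-26,-30,-30,-30,-30,-30,-30],"hand":[8.5,8.5,8.5,8.5,8.5,8.5,8.5,8.5,8.5,8.5,8.5,8.5,8.5]}'
python3 -c "
from h import *
print(pose()); cv2.imwrite('pics/w1.png',cams.camera('wrist'))"
```

```text
(array([0.81340238, 0.31066872, 0.5958554 ]), np.float64(0.01014568950566199))
time: 1.45
tcp_pos: [0.4455, -0.3561, 0.2312]
tool_rot: [0.612, 0.353, 0.613, -0.353]
contact_force: [0.3, 0.5, 1.1]
grip_width: 1.0
(array([ 0.44545364, -0.35607169,  0.23123857]), array([ 0.61247229,  0.35336603,  0.61259513, -0.35318175]))
```

View pics/w1.png

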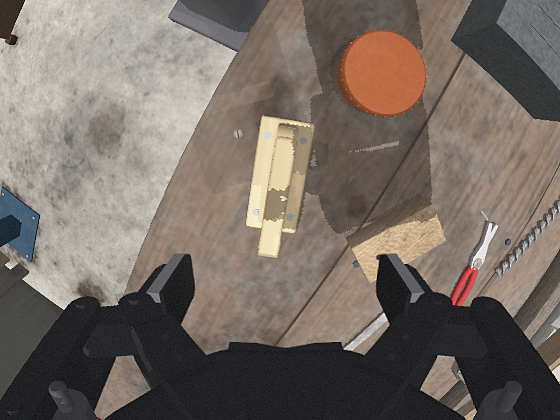

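Run:
```python
from h import *
np.set_printoptions(precision=4,suppress=True)
P=pose()
for p in[(285,129),(269,256)]: print(onz("wrist",*p,.114,P))
a=[onz("wrist",*p,.016,P) for p in[(262,116),(314,124),(295,233),(247,227)]]; print(np.array(a),np.mean(a,0))
print(np.degrees(np.arctan2(*(a[1]-a[0]+a[2]-a[3])[[1,0]])))
# height: top corners in scene800: far-left (491,383), right (554,390); wrist ends
for s,w in [((491,382),(282,129)),((554,392),(266,257))]: print(cross(ray("scene",s[0]*.7,s[1]*.7),ray("wrist",*w,P)))
```

```text
[ 0.418  -0.3061  0.114 ]
[ 0.4607 -0.4078  0.114 ]
[[ 0.3915 -0.3102  0.016 ]
 [ 0.445  -0.2893  0.016 ]
 [ 0.4912 -0.4087  0.016 ]
 [ 0.4386 -0.4306  0.016 ]] [ 0.4416 -0.3597  0.016 ]
21.967983062293506
(array([ 0.4169, -0.3087,  0.1161]), np.float64(0.0035482130319570886))
(array([ 0.4606, -0.4115,  0.1173]), np.float64(0.006871323318190541))
```

```bash
python3 -m creep '{"xyz":[[1,-0.5,0],[3,-0.5,0],[5,-0.5,0],[7,-0.5,0],[9,-0.5,0],[11,-0.5,0],[12.5,-0.5,0],[13.5,-0.5,0],[14.2,-0.5,0],[14.6,-0.5,0],[14.6,-0.5,0]],"yaw":[2,5,7.3,7.3,7.3,7.3,7.3,7.3,7.3,7.3,7.3],"hand":[7,6.5,6,6,6,6,6,6,6,6,6]}' 40
python3 -m creep '{"xyz":[[0,0,0],[0,0,0],[0,0,0],[0,0,0],[0,0,0],[0,0,0],[0,0,0]],"yaw":[0,0,0,0,0,0,0],"hand":[1,1,1,1,1,1,1]}' 50
```

```text
time: 2.6
tcp_pos: [0.4407, -0.3594, 0.0851]
tool_rot: [0.589, 0.392, 0.589, -0.392]
contact_force: [-0.3, 0.2, 0.7]
grip_width: 0.702
time: 3.3
tcp_pos: [0.4408, -0.3597, 0.0857]
tool_rot: [0.589, 0.392, 0.588, -0.392]
contact_force: [-0.7, 0.2, 6.3]
grip_width: 0.202
```

```bash
python3 -m creep '{"xyz":[[-0.5,0,0],[-1.5,0,0],[-3,0,0],[-5,0,0],[-8,0,0],[-11,0,0],[-14,0,0],[-17,0,0],[-20,0,0],[-20,0,0],[-20,0,0],[-20,0,0]],"yaw":[0,0,0,0,0,0,0,0,0,0,0,0],"hand":[1,1,1,1,1,1,1,1,1,1,1,1]}'
python3 - <<'E'
from h import *
cv2.imwrite('pics/sc2.png',cams.camera('scene'));cv2.imwrite('pics/w2.png',cams.camera('wrist'))
print(rot(pose()[1]).round(3),env.get_obs()["contact_force"])
E
```

```text
time: 4.5
tcp_pos: [0.4402, -0.359, 0.2841]
tool_rot: [0.588, 0.392, 0.589, -0.392]
contact_force: [-0.6, 0.8, -2.3]
grip_width: 0.198
[[-0.002  0.923  0.386]
 [ 0.002  0.386 -0.923]
 [-1.    -0.001 -0.002]] [-0.71319263 -0.34364498 -2.05791222]
```

```bash
python3 -m creep '{"xyz":[[-1,1,-1],[-2,3,-3],[-3.5,5.5,-5.4],[-3.5,8,-7.8],[-3.5,10.5,-10.3],[-3.5,13,-12.8],[-3.5,15.5,-15.2],[-3.5,18,-17.7],[-3.5,20.5,-20.3],[-3.5,22.5,-23],[-3.5,24,-26],[-3.5,25,-29],[-3.5,26,-32.5],[-3.5,27,-36],[-3.5,28,-40],[-3.5,29,-44],[-3.5,30,-48],[-3.5,30.6,-51],[-3.5,30.9,-53.1],[-3.5,30.9,-53.1]],"yaw":[0,0,0,0,0,0,0,0,0,0,1,2,3,4,5,6,6.7,6.7,6.7,6.7],"hand":[1,1,1,1,1,1,1,1,1,1,1,1,1,1,1,1,1,1,1,1]}'
python3 - <<'E'
from h import *
import time
env.get_obs()
print(pose(),env.get_obs()["contact_force"]); cv2.imwrite('pics/w3.png',cams.camera('wrist'))
E
```

```text
time: 6.6
tcp_pos: [0.5195, 0.2524, 0.3202]
tool_rot: [0.565, 0.425, 0.566, -0.425]
contact_force: [0.4, 1.1, -2.9]
grip_width: 0.205
(array([0.51950911, 0.25244583, 0.32024141]), array([ 0.56510068,  0.42461475,  0.56566215, -0.42472328])) [ 0.44249047  1.12660521 -2.87824213]
```

View pics/w3.png

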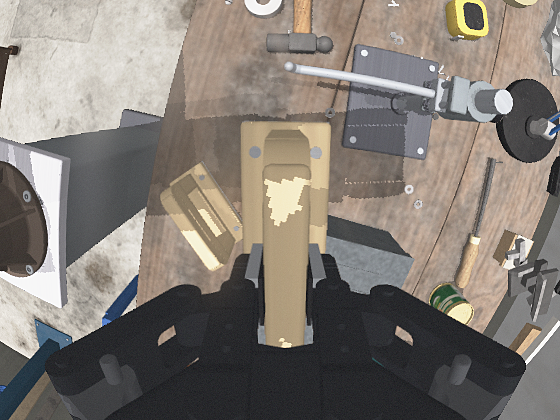

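Run:
```python
from h import *
np.set_printoptions(precision=4,suppress=True)
P=(np.array([0.51950911, 0.25244583, 0.32024141]), np.array([ 0.56510068,  0.42461475,  0.56566215, -0.42472328]))
W=ray("wrist",289,67,P); S=ray("side",215.5,226.5); C=ray("scene",202,170)
print("tip",cross(W,S),cross(W,C),cross(S,C))
a=onz("wrist",300,69,.18,P);b=onz("wrist",437,88.5,.18,P);d=b-a;print(a,b,np.degrees(np.arctan2(d[1],d[0])))
t=onz("wrist",497,103,.254,P);print("posttop",t)
print("tip z.19",onz("wrist",289,67,.19,P))
c=[onz("wrist",*p,.014,P) for p in[(354,45),(437,59),(425,160),(343,146)]];print(np.array(c),np.mean(c,0))
d=(c[1]-c[0]+c[2]-c[3]);print(np.degrees(np.arctan2(d[1],d[0])))
```

```text
tip (array([0.4926, 0.3564, 0.1979]), np.float64(0.002533552769829181)) (array([0.496 , 0.3552, 0.1965]), np.float64(0.006588161802511838)) (array([0.4963, 0.351 , 0.1962]), np.float64(0.002136374208556544))
[0.5025 0.3607 0.18  ] [0.627  0.3871 0.18  ] 11.948113632313568
posttop [0.6458 0.3799 0.254 ]
tip z.19 [0.4933 0.3583 0.19  ]
[[0.5646 0.4415 0.014 ]
 [0.6884 0.4695 0.014 ]
 [0.7169 0.3193 0.014 ]
 [0.591  0.2998 0.014 ]] [0.6402 0.3825 0.014 ]
10.767736509101136
```

```bash
python3 -m creep '{"xyz":[[0,-1,-1],[0,-2,-3],[0,-3,-5.5],[0,-3.5,-8],[0,-3.5,-10],[0,-3.5,-10.8],[1,-3.5,-10.8],[3,-3.5,-10.8],[5,-3.5,-10.8],[7,-3.5,-10.8],[8.5,-3.5,-10.8],[9.2,-3.5,-10.8],[9.5,-3.5,-10.8],[9.5,-3.5,-10.8],[9.5,-3.5,-10.8]],"yaw":[1,2,3,4,5,5.2,5.2,5.2,5.2,5.2,5.2,5.2,5.2,5.2,5.2],"hand":[1,1,1,1,1,1,1,1,1,1,1,1,1,1,1]}'
python3 - <<'E'
from h import *
print(pose(),env.get_obs()["contact_force"]); w=cams.camera('wrist');s=cams.camera("side");c=cams.camera("scene")
cv2.imwrite('pics/w4.png',w);cv2.imwrite('pics/s4.png',s);cv2.imwrite('pics/c4.png',c)
z=lambda i:cv2.resize(i,(400,400),interpolation=cv2.INTER_CUBIC)
cv2.imwrite('pics/m4.png',np.hstack([z(w[:300,200:500]),z(s[140:290,120:270])]))
E
```

```text
time: 8.15
tcp_pos: [0.4578, 0.3437, 0.2259]
tool_rot: [0.545, 0.451, 0.545, -0.45]
contact_force: [-0.5, 0.6, -1.8]
grip_width: 0.199
(array([0.45776142, 0.34372297, 0.22592816]), array([ 0.54497933,  0.45111268,  0.54463611, -0.45040692])) [-0.45661142  0.58890193 -1.84542468]
```

View pics/m4.png

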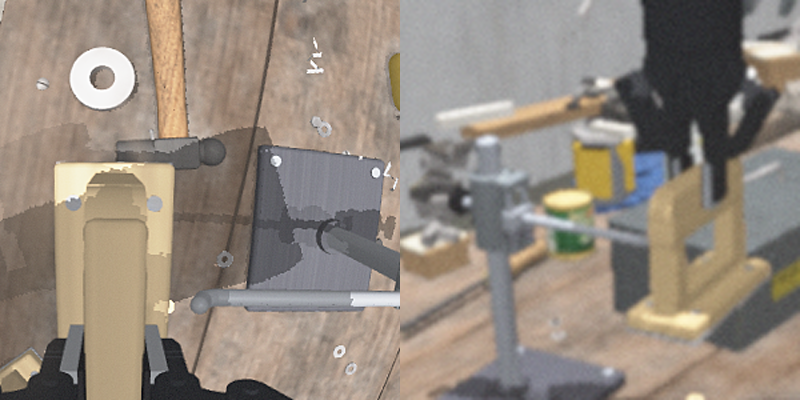

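Run:
```python
from h import *
np.set_printoptions(precision=4,suppress=True)
P3=(np.array([0.51950911, 0.25244583, 0.32024141]), np.array([ 0.56510068,  0.42461475,  0.56566215, -0.42472328]))
P4=pose();T=rot(P4[1])
print("tip top",cross(ray("wrist",350,226,P4),ray("wrist",289,67,P3)), cross(ray("wrist",350,226,P4),ray("side",215.5,226.5)))
for u,v in [(350,226),(400,224.5),(490,226.5)]:
    for z in(.18,.19):
        p=onz("wrist",u,v,z,P4);print(u,z,p,T.T@(p-P4[0]))
```

```text
tip top (array([0.4937, 0.3579, 0.195 ]), np.float64(0.0007106064937234737)) (array([0.4917, 0.358 , 0.1985]), np.float64(0.0034753361454324815))
350 0.18 [0.4982 0.3534 0.18  ] [ 0.0459  0.0416 -0.0017]
350 0.19 [0.4954 0.3565 0.19  ] [ 0.0359  0.0395 -0.0053]
400 0.18 [0.5308 0.3602 0.18  ] [ 0.0459  0.0749 -0.0023]
400 0.19 [0.5262 0.3629 0.19  ] [ 0.0359  0.071  -0.0058]
490 0.18 [0.603  0.3708 0.18  ] [0.046  0.1478 0.0008]
490 0.19 [0.5946 0.373  0.19  ] [ 0.036   0.14   -0.0029]
```

```bash
python3 -m creep '{"xyz":[[0,0.4,-0.3],[0,1.2,-0.3],[0,2,-0.3],[0,2.8,-0.3],[0,3.6,-0.3],[0,4.4,-0.3],[0,5.2,-0.3],[0,6,-0.3],[0,6.8,-0.3],[0,7.6,-0.3],[0,8.3,-0.3],[0,8.7,-0.3],[0,8.9,-0.3],[0,8.9,-0.3],[0,8.9,-0.3],[0,8.9,-0.3],[0,8.9,-0.3]],"yaw":[0,0,0,0,0,0,0,0,0,0,0,0,0,0,0,0,0],"hand":[1,1,1,1,1,1,1,1,1,1,1,1,1,1,1,1,1]}'
python3 - <<'E'
from h import *
print(pose(),env.get_obs()["contact_force"]); w=cams.camera('wrist');s=cams.camera("side")
z=lambda i:cv2.resize(i,(400,400),interpolation=cv2.INTER_CUBIC)
cv2.imwrite('pics/m5.png',np.hstack([z(w[:400,100:500]),z(s[140:290,120:270])]))
E
```

```text
time: 10.0
tcp_pos: [0.5441, 0.3634, 0.2254]
tool_rot: [0.545, 0.451, 0.545, -0.451]
contact_force: [0.3, 0.8, -2.8]
grip_width: 0.201
(array([0.54411768, 0.36344033, 0.22542437]), array([ 0.54490665,  0.45072252,  0.54482997, -0.45065092])) [ 0.27422494  0.83899659 -2.81714973]
```

View pics/m5.png

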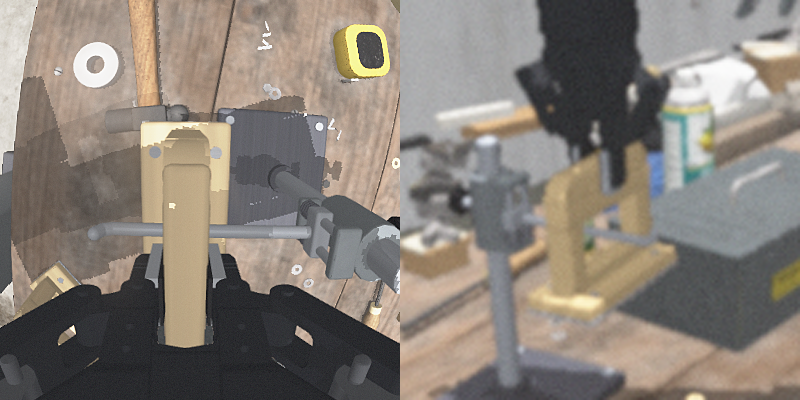

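```bash
python3 -m creep '{"xyz":[[0.4,0,0],[0.8,0,0],[1.2,0,0],[1.5,0,0],[1.5,0,0],[1.5,0,0]],"yaw":[0,0,0,0,0,0],"hand":[1,1,1,1,1,1]}'
for i in 1 ; do python3 -m creep '{"xyz":[[0.2,0,0],[0.2,0,0],[0.2,0,0]],"yaw":[0,0,0],"hand":[1,1,1]}'; done
python3 -m creep '{"xyz":[[0.2,0,0],[0.2,0,0],[0.2,0,0]],"yaw":[0,0,0],"hand":[1,1,1]}'
python3 -m creep '{"xyz":[[0.2,0,0],[0.2,0,0],[0.2,0,0]],"yaw":[0,0,0],"hand":[1,1,1]}'
python3 -m creep '{"xyz":[[0.2,0,0],[0.2,0,0],[0.2,0,0]],"yaw":[0,0,0],"hand":[1,1,1]}'
```

```text
time: 10.7
tcp_pos: [0.5443, 0.3634, 0.2103]
tool_rot: [0.545, 0.451, 0.545, -0.451]
contact_force: [0.4, 0.3, -2.0]
grip_width: 0.204
time: 11.0
tcp_pos: [0.5443, 0.3634, 0.2084]
tool_rot: [0.545, 0.451, 0.545, -0.451]
contact_force: [1.0, -0.0, -3.6]
grip_width: 0.199
time: 11.3
tcp_pos: [0.5443, 0.3634, 0.2063]
tool_rot: [0.545, 0.451, 0.545, -0.451]
contact_force: [0.0, -0.3, -1.0]
grip_width: 0.203
time: 11.6
tcp_pos: [0.5443, 0.3635, 0.2045]
tool_rot: [0.545, 0.451, 0.545, -0.451]
contact_force: [-0.8, 1.0, 0.7]
grip_width: 0.2
time: 11.9
tcp_pos: [0.5444, 0.3635, 0.2025]
tool_rot: [0.545, 0.451, 0.545, -0.451]
contact_force: [-0.4, -0.2, 1.8]
grip_width: 0.201
```

```bash
for k in 1; do python3 -m creep '{"xyz":[[0.1,0,0],[0.2,0,0],[0.25,0,0],[0.25,0,0]],"yaw":[0,0,0,0],"hand":[1,1,1,1]}'; done
python3 -m creep '{"xyz":[[0,0,0]],"yaw":[0],"hand":[1]}'
python3 -m creep '{"xyz":[[0,0,0]],"yaw":[0],"hand":[1]}'
python3 -m creep '{"xyz":[[0,0,0]],"yaw":[0],"hand":[1]}'
```

```text
time: 12.3
tcp_pos: [0.5444, 0.3635, 0.2]
tool_rot: [0.545, 0.451, 0.545, -0.451]
contact_force: [-0.4, -0.3, 5.0]
grip_width: 0.196
time: 12.4
tcp_pos: [0.5444, 0.3635, 0.2]
tool_rot: [0.545, 0.451, 0.545, -0.451]
contact_force: [-0.7, 0.2, 5.3]
grip_width: 0.202
time: 12.5
tcp_pos: [0.5444, 0.3635, 0.2]
tool_rot: [0.545, 0.451, 0.545, -0.451]
contact_force: [-2.1, -0.8, 4.9]
grip_width: 0.203
time: 12.6
tcp_pos: [0.5444, 0.3635, 0.2]
tool_rot: [0.545, 0.451, 0.545, -0.451]
contact_force: [-0.4, -0.4, 5.3]
grip_width: 0.198
```

```bash
python3 -m creep '{"xyz":[[0.1,0,0],[0.2,0,0],[0.26,0,0],[0.26,0,0],[0.26,0,0],[0.26,0,0],[0.26,0,0],[0.26,0,0],[0.26,0,0]],"yaw":[0,0,0,0,0,0,0,0,0],"hand":[1,1,1,1,1,1,1,1,1]}'
python3 -m creep '{"xyz":[[0,0,0],[0,0,0]],"yaw":[0,0],"hand":[1,1]}'
python3 -m creep '{"xyz":[[0,0,0],[0,0,0]],"yaw":[0,0],"hand":[1,1]}'
python3 -c "
from h import *
s=cams.camera('side');cv2.imwrite('pics/s6.png',s)"
```

```text
time: 13.5
tcp_pos: [0.5444, 0.3635, 0.1978]
tool_rot: [0.545, 0.451, 0.545, -0.45]
contact_force: [-1.8, -1.2, 8.4]
grip_width: 0.2
time: 13.7
tcp_pos: [0.5444, 0.3635, 0.1978]
tool_rot: [0.545, 0.451, 0.545, -0.45]
contact_force: [-1.4, -0.7, 7.8]
grip_width: 0.201
time: 13.9
tcp_pos: [0.5444, 0.3635, 0.1978]
tool_rot: [0.545, 0.451, 0.545, -0.45]
contact_force: [-1.8, -1.1, 7.1]
grip_width: 0.201
```

```bash
python3 -m creep '{"xyz":[[0.04,0,0],[0.04,0,0],[0.04,0,0],[0.04,0,0],[0.04,0,0],[0.04,0,0],[0.04,0,0],[0.04,0,0],[0.04,0,0],[0.04,0,0]],"yaw":[0,0,0,0,0,0,0,0,0,0],"hand":[1,1,1,1,1,1,1,1,1,1]}'
python3 -m creep '{"xyz":[[-0.06,0,0],[-0.12,0,0],[-0.18,0,0],[-0.24,0,0],[-0.3,0,0],[-0.36,0,0],[-0.42,0,0],[-0.48,0,0],[-0.54,0,0],[-0.6,0,0],[-0.65,0,0],[-0.65,0,0],[-0.65,0,0],[-0.65,0,0],[-0.65,0,0]],"yaw":[0,0,0,0,0,0,0,0,0,0,0,0,0,0,0],"hand":[1,1,1,1,1,1,1,1,1,1,1,1,1,1,1]}'
python3 -m creep '{"xyz":[[0,0,0]],"yaw":[0],"hand":[1]}'
python3 -m creep '{"xyz":[[0,0,0]],"yaw":[0],"hand":[1]}'
```

```text
time: 14.95
tcp_pos: [0.5444, 0.3635, 0.1975]
tool_rot: [0.545, 0.451, 0.545, -0.45]
contact_force: [-2.6, -0.8, 7.9]
grip_width: 0.201
time: 16.45
tcp_pos: [0.5443, 0.3634, 0.2032]
tool_rot: [0.545, 0.451, 0.545, -0.451]
contact_force: [1.9, 0.6, 1.7]
grip_width: 0.202
time: 16.55
tcp_pos: [0.5443, 0.3634, 0.2033]
tool_rot: [0.545, 0.451, 0.545, -0.451]
contact_force: [0.7, -0.0, 1.0]
grip_width: 0.199
time: 16.65
tcp_pos: [0.5443, 0.3634, 0.2033]
tool_rot: [0.545, 0.451, 0.545, -0.451]
contact_force: [1.2, 0.5, 1.5]
grip_width: 0.202
```

```bash
python3 -m creep '{"xyz":[[-0.05,0,0],[-0.1,0,0],[-0.1,0,0],[-0.1,0,0],[-0.1,0,0]],"yaw":[0,0,0,0,0],"hand":[1,1,1,1,1]}' 20
python3 -m creep '{"xyz":[[0,0,0],[0,0,0],[0,0,0],[0,0,0],[0,0,0],[0,0,0],[0,0,0],[0,0,0],[0,0,0],[0,0,0],[0,0,0]],"yaw":[0,0,0,0,0,0,0,0,0,0,0],"hand":[1.7,1.8,1.9,2.0,2.2,2.5,3,3.5,4,4,4]}'
python3 - <<'E'
from h import *
w=cams.camera('wrist');s=cams.camera("side")
z=lambda i:cv2.resize(i,(400,400),interpolation=cv2.INTER_CUBIC)
cv2.imwrite('pics/m7.png',np.hstack([z(w[:400,100:500]),z(s[140:290,120:270])]))
E
```

```text
time: 17.15
tcp_pos: [0.5443, 0.3634, 0.2043]
tool_rot: [0.545, 0.451, 0.545, -0.451]
contact_force: [2.2, 0.7, 0.8]
grip_width: 0.201
time: 18.25
tcp_pos: [0.5443, 0.3634, 0.2043]
tool_rot: [0.545, 0.451, 0.545, -0.451]
contact_force: [0.9, 0.5, 0.5]
grip_width: 0.467
```

View pics/m7.png

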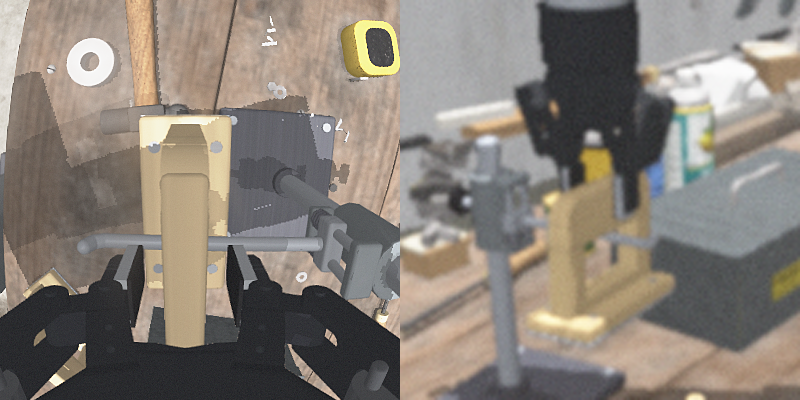

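The block hangs on the bar between the open pads, clear of both. Now I'll retreat straight up.

```bash
python3 -m creep '{"xyz":[[-0.3,0,0],[-1,0,0],[-2,0,0],[-3,0,0],[-4.5,0,0],[-6,0,0],[-8,0,0],[-10,0,0],[-11,0,0],[-11,0,0],[-11,0,0],[-11,0,0],[-11,0,0],[-11,0,0],[-11,0,0],[-11,0,0]],"yaw":[0,0,0,0,0,0,0,0,0,0,0,0,0,0,0,0],"hand":[4,4,4,4,4,4,4,4,4,4,4,4,4,4,4,4]}'
python3 -m creep '{"xyz":[[0,0,0],[0,0,0],[0,0,0],[0,0,0],[0,0,0],[0,0,0],[0,0,0],[0,0,0],[0,0,0],[0,0,0],[0,0,0],[0,0,0],[0,0,0],[0,0,0],[0,0,0],[0,0,0],[0,0,0],[0,0,0],[0,0,0],[0,0,0]],"yaw":[0,0,0,0,0,0,0,0,0,0,0,0,0,0,0,0,0,0,0,0],"hand":[4,4,4,4,4,4,4,4,4,4,4,4,4,4,4,4,4,4,4,4]}'
python3 - <<'E'
from h import *
w1=cams.camera('wrist')
for i in range(5): w=cams.camera('wrist')
s=cams.camera("side");c=cams.camera("scene")
print("diff",cv2.absdiff(cv2.GaussianBlur(w1,(7,7),0),cv2.GaussianBlur(w,(7,7),0)).max())
a=cv2.imread('pics/scene0.png')[230:320,290:420];b=c[230:320,290:420]
print("bystanders diff, pot/pine crop")
z=lambda i:cv2.resize(i,(400,300),interpolation=cv2.INTER_CUBIC)
cv2.imwrite('pics/m8.png',np.vstack([np.hstack([z(w[:400]),z(s[140:290,120:300])]),np.hstack([z(a),z(b)])]))
E
```

```text
time: 19.95
tcp_pos: [0.5443, 0.3634, 0.3141]
tool_rot: [0.545, 0.451, 0.545, -0.451]
contact_force: [0.4, 0.2, -0.1]
grip_width: 0.473
time: 21.95
tcp_pos: [0.5443, 0.3634, 0.3143]
tool_rot: [0.545, 0.451, 0.545, -0.451]
contact_force: [-0.0, -0.2, 0.3]
grip_width: 0.468
diff 63
bystanders diff, pot/pine crop
```

View pics/m8.png

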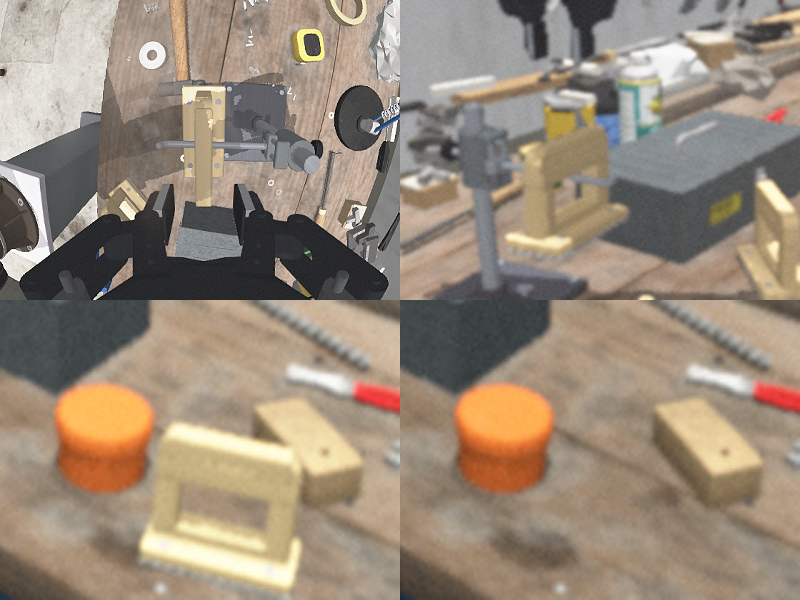

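The block hangs in the middle of the bar, and the pot and pine block haven't moved. The wrist frames still differ somewhere, so I'll check whether the block is swinging before handing in.

```bash
cat > sw.py <<'E'
from h import *
g=lambda:cv2.cvtColor(cams.camera('wrist'),cv2.COLOR_BGR2GRAY)[130:260,240:320].astype(np.float32)
a=g()
print([tuple(np.round(cv2.phaseCorrelate(a,g())[0],2)) for i in range(14)],env.get_obs()["time"])
E
python3 sw.py
python3 -m creep '{"xyz":[[0,0,0],[0,0,0],[0,0,0],[0,0,0],[0,0,0],[0,0,0],[0,0,0],[0,0,0],[0,0,0],[0,0,0],[0,0,0],[0,0,0],[0,0,0],[0,0,0],[0,0,0],[0,0,0],[0,0,0],[0,0,0],[0,0,0],[0,0,0]],"yaw":[0,0,0,0,0,0,0,0,0,0,0,0,0,0,0,0,0,0,0,0],"hand":[4,4,4,4,4,4,4,4,4,4,4,4,4,4,4,4,4,4,4,4]}' >/dev/null
python3 sw.py
```

```text
[(np.float64(-0.0), np.float64(0.51)), (np.float64(0.02), np.float64(0.51)), (np.float64(0.02), np.float64(0.49)), (np.float64(-0.02), np.float64(0.52)), (np.float64(0.0), np.float64(0.5)), (np.float64(0.01), np.float64(0.52)), (np.float64(-0.03), np.float64(0.52)), (np.float64(-0.02), np.float64(0.51)), (np.float64(-0.0), np.float64(0.49)), (np.float64(-0.01), np.float64(0.5)), (np.float64(-0.03), np.float64(0.5)), (np.float64(-0.0), np.float64(0.5)), (np.float64(0.0), np.float64(0.52)), (np.float64(0.01), np.float64(0.51))] 23.1
[(np.float64(-0.02), np.float64(0.53)), (np.float64(-0.01), np.float64(0.53)), (np.float64(0.02), np.float64(0.53)), (np.float64(-0.02), np.float64(0.5)), (np.float64(0.01), np.float64(0.53)), (np.float64(-0.01), np.float64(0.54)), (np.float64(0.0), np.float64(0.49)), (np.float64(-0.01), np.float64(0.54)), (np.float64(0.0), np.float64(0.54)), (np.float64(0.01), np.float64(0.51)), (np.float64(-0.04), np.float64(0.53)), (np.float64(-0.02), np.float64(0.52)), (np.float64(-0.01), np.float64(0.54)), (np.float64(0.0), np.float64(0.51))] 25.85
```

```bash
python3 -c "
from h import *
print(env.close_job())"
```

```text
the job is handed in; nothing more can be done
None
```

The push block is hanging on the hook near the middle of the bar, and I handed the job in at about 26 s of the 54 s allowed. Of the two look-alike blocks I could see, I took the farther one (0.57 m from the base, against 0.45 m for the other).

- **Pull:** I tugged the block down until the hook gave by an estimated 9 mm and held it there for about 1.5 s. I have no direct reading of the hook. The estimate comes from tool travel (about 9 mm) and wrist force (about 8 N of pull, equal to 8.7 mm of spring), which roughly agree.
- **Release:** I eased off to about 1 N, opened the gripper and backed straight up.
- **Hanging still:** Fifteen wrist frames over 0.7 s, repeated 2 s later, show it still. They give a constant 0.5-pixel shift, which I take to be an artefact of the method. An earlier frame comparison had flagged a local difference I did not trace.
- **Bystanders:** The pot and pine block look the same before and after in the scene view. For the bearing, I took it to be the white ring near the hammer. I only saw it in the wrist views, with no before-and-after comparison, but nothing went near it.
- **Forces:** The highest contact force I read was about 8 N, and the gripper was touching nothing at the end.

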